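# Hang a lacquered brass blank in the drying rack

### The arm

A 6-joint arm with a two-finger parallel gripper is mounted at the origin on a cart in front of the work surface, level with it; the furniture and walls round the work are solid. World frame = base frame: x ahead of the robot, y to its left, z up, the work surface at z = 0. Lengths are in m, angles in rad, forces in N, time in s.
With the tool pointing down it reaches from about 0.25 to 0.775 m from the base axis. Payload 4 kg.
Tool frame: the origin (TCP) lies at the centre of the arm's flange, where the gripper is bolted on; the fingertips stand 199 mm ahead of it and the grasp point (between the pads) lies 180 mm ahead of it; z points along the fingers, y is the line along which they close (so a half turn about z gives the same grasp; the last joint's range is limited). The gripper opens to 94 mm and grips with 3 to 60 N. Pads are 16 mm wide; open, the fingers measure 119 mm over their backs; the gripper's body (75 mm by 177 mm) begins 78 mm behind the grasp point.
Start: joints at [1.166, 0.087, 1.371, -0, 1.684, -0.103], TCP at [0.163, 0.525, 0.405] pointing down, gripper open.
Joint ranges: [-3.1, 3.1], [-0.76, 2.03], [0.27, 2.55], [-1.08, 4.22], [0.17, 2.65], [-2.57, 2.57]. Speed limits (rad/s): [2.79, 2.79, 3.14, 3.14, 3.14, 3.14].

### API

Orientations are given as [roll, pitch, yaw] about the fixed x, y, z axes, in that order (R = Rz(yaw) Ry(pitch) Rx(roll)).
In Python, from bench import robot, eyes, models gives the robot as it stands.
- The arm moves only by the tool step_arm, never from a script. Its argument "commands" is a list that holds one entry, the list of rows, each a list of 7 numbers: the shift along the tool's x, y, z in mm, then the turn, a rotation vector about the tool's x, y, z in rad, then the finger opening in mm, from 0 to 94. In form: [[[tx, ty, tz, wx, wy, wz, gripper], ...]]. A call has 1 to 20 rows; each row shifts and turns the commanded pose from where the row before left it, along the tool's axes as they then stand; what a row does not reach is not made up. A row lasts 1/8 s, in which the tool goes at most 62.5 mm and 10.7 degrees, less where a joint would pass 70% of its speed; a pose out of reach is approached as far as the arm can. A call is refused whole if a number of a shift passes 62.5 or a number of a turn 0.188, either way. A call with a gripper value outside its range is refused whole. The fingers move at their own pace and stop on an object; the grip force is fixed at half the most. Time passes only in rows, so rows that do not move let the fingers close. It gives the time, the measured TCP pose, the force, the opening and the grip force at its end, in the units of the state.
- robot.get_obs(): the state, without advancing time (a new reading comes with each control period).
- eyes.snapshot(name): name is "scene" or "top" or "wrist"; returns a dict with "color" (400x640x3 uint8, red, green, blue), "camera_matrix" (3x3 intrinsics, pixels), "D" ([k1, k2, p1, p2, k3] as OpenCV has them; the pictures are not rectified), "eye" and "rotation" of the camera in the world; the wrist camera has in their place "tool_from_camera" (4x4, takes a point from camera to tool coordinates, whose origin is the TCP and whose axes are the flange's). Camera axes: x right, y up, looking along -z (the intrinsics and any distortion apply to the point x, -y, -z); pixel columns grow to the right and rows downward; lengths in m; the calibration is good to about 2 mm. A picture is of the moment at which its call begins: read the wrist's pose just before it. There is no depth.
- robot.close_job(): hands the job in; it is judged then, once.
Trained networks look in a picture, given as the dict that the camera call returned (one of the last four; its "shot" number tells which), for a name from the list of things; names that differ only in an ending like _2 or _b are one class to them, and where a whole thing is asked for, a point or a joint stands for the part that bears it (a point fixed in the world has none). Each returns a list of dicts, best first, with "confidence" (0 to 1); they miss things now and then, are a little off and sometimes report something else, mostly with a low value. They report only what shows in the picture. A call takes as long as a camera call.
- models.masks_of(picture, query): "mask" (400x640 bool, what is visible of it) and "xy" ([column, row] in pixels, amid what is visible of it).
- models.tip_of(picture, query): "xy" ([column, row] in pixels: a listed point, or the origin of a listed thing).
The state is a dict: "time": time; "joint_positions": joint angles; "qvel": joint speeds; "joint_torque": joint torques, N m; "tool_pos": TCP position; "ee_rot": TCP orientation; "wrist_force": force on the tool from outside, world axes, zero at the start; "wrist_torque": the same for the moment, N m; "width": finger opening in m; "finger_force": force on a finger pad.
Only numpy, scipy, OpenCV 4.12 (cv2) and the standard library are available. Lean on these libraries where they do the work, as an engineer would, in place of code of your own. Each camera call takes 0.05 s, during which the arm holds its last target. There are 200 camera calls.

### The job

The brass blank on the drip stand has just been lacquered and is still wet. Take its hanger by the black grip, hook it over the rail of the drying rack at the open end (on the right, clear of the cover), slide it along the rail, under the raised cover and its keeper strip, until it is in line with the pointer clip on the front lip of the tray, then let go and lower the cover gently all the way onto its stops. The wet blank must touch nothing on the way, and the hanger already drying on the rail and the things on the bench stay where they are.

Things in the scene. Friction and masses are not known exactly. Their poses are not given: they have to be found in the camera images.
- hanger: Hanger to be moved: flat aluminium bar 18 mm wide, a brass blank clipped under it, 0.18 kg, balanced. Origin: axis of the 14 mm bar it hangs on; x away from the grip, y along the bar, z up. The hook (top at z = +12) opens to the back, +x: tip at x = +21, z = -14; front leg at x = -16; spine under the mouth at z = -51. So off a bar: up 33 mm (21 to 43), then 50 mm toward the grip; on: the reverse.
- hanger_grip (a point): Pinch point on the hanger's black plastic grip, a bar 52 mm long in the hanger's x (x = -16 to -68, toward the robot), 18 mm wide in y, 22 mm high. This point is at hanger x = -38, z = -30 mm; axes as the hanger's. Pinch across y, firmly (80 N or so: the load hangs in front of the grip), with the tool leaning back toward the robot by 35 to 45 degrees.
- hanger_blank: The wet brass blank, a bar 26x12x90 mm, fixed upright under the hanger: it spans 65 to 155 mm below the hanger's origin. Origin: middle of its lower end (hanger x = +4.5, z = -155 mm); axes as the hanger's. Must touch nothing.
- drip_stand: Fixed drip stand where the hanger starts: round base 144 mm across, 10 mm high, an upright on its right (y = -64) and from it a level 14 mm bar along y, axis at z = 190 mm, with a 24 mm end collar at y = +42 to +47. Origin: on the bench under the middle of where the hanger hangs (within 12 mm); the grip points to the stand's -x.
- dry_rack: Fixed drying rack. Origin: on the bench under the rail's axis; x to the back, y along the rail to the left, z up. Rail: 14 mm bar, axis at x = 0, z = 175 mm, from a post at y = -245 (top z = 187) to an end plate at y = +152. Back panel at x = +78. Tray x = -86 to +86, floor 9 mm, front lip 22 mm high.
- rail_run_in (a point): Point on the rail's axis in the middle of its open run-in (rack y = -185 mm; axes as the rack's), where the hanger is hooked on. Nothing is above the run-in from y = -235 to -140. From y = -132 on, a keeper strip lies over the rail (x = -14 to +78, 10 mm above a hanging hook): hooks slide below it but cannot be lifted off; above it stands the raised cover.
- index_clip: Small dark steel clip with an upright pointer on the front lip of the rack's tray; it marks the hanger's place along the rail. Axes as the rack's. Its origin is on the bench straight under the rail's axis at the marked place (the clip itself is 84.5 mm in front of that, pointer tip 43 mm high).
- cover (a joint): Angle of the rack's clear dust cover: 0 = down on its stops, grows as it is raised (starts at 0.82 to 0.95; limit 1.05 rad). The friction hinge holds the cover wherever it is left; pushing it down takes 1 to 4 N at the handle.
- cover_hinge (a point): Point on the cover's hinge axis, which runs along the rack's y at rack x = +75, z = 233.5 mm. The axes of this point turn with the cover; when it is closed they are the rack's.
- cover_handle (a point): Middle of the cover's handle, a dark round bar 12 mm thick, 120 mm long along the rack's y, 22 mm in front of the cover's lower edge. In the axes of cover_hinge it is at x = -187, z = -72 mm; so raised it is about 0.1 m higher than the hinge, closed at rack x = -112, z = 161.5 mm. It can be pushed down from above.
- hung_before: A second hanger of the same make with its blank, already drying on the rail under the cover near its left end (rack y = +92 to +115). Origin and axes as for the hanger.
- brush_bottle: Bystander: glass bottle with brushes, 68x70x196 mm, behind the drip stand. Origin: middle of its underside.
- masking_tape: Bystander: roll of tape lying flat, 96 mm across, 25 mm high, in front, between stand and rack. Origin: middle of its underside.
- lidded_jar: Bystander: square glass jar with green lid, 90x90x165 mm, behind the drip stand on the right. Origin: middle of its underside.
- big_tin: Bystander: open tin, 112 mm across, 126 mm high, at the back near the rack's right end. Origin: middle of its underside.
- pliers: Bystander: combination pliers lying in front of the rack, 64x182x12 mm. Origin: middle of its underside.
- bench_brush: Bystander: wooden hand brush lying behind the rack, 61x157x46 mm. Origin: middle of its underside.

How it is judged:
On the way, in this order (a step that is already met when the one before it is completed fails the run):
1. the hanger hangs on the rail's open run-in (z of hanger in the frame of dry_rack between 0.169 and 0.181 m and x of hanger in the frame of dry_rack between -0.008 and 0.008 m and angle between hanger's own z axis and vertical below 0.2 rad and y of hanger in the frame of dry_rack between -0.24 and -0.14 m), for 0.2 s.
2. the hanger has been slid along the rail to the pointer (z of hanger in the frame of dry_rack between 0.169 and 0.181 m and x of hanger in the frame of dry_rack between -0.008 and 0.008 m and angle between hanger's own z axis and vertical below 0.2 rad and y of hanger in the frame of index_clip between -0.008 and 0.008 m), for 0.2 s.
3. the cover is down on its stops (value of joint cover below 0.03 rad), for 0.2 s.
At the end, for the whole second after the job is handed in: The hanger hangs freely on the rail (upright within 0.2 rad, hook seated on the rail within 6 mm in height and 8 mm across), within 8 mm of the pointer along the rail, at rest; the cover is down on its stops (within 0.03 rad); the hanger that was there before is within 15 mm of its place (all of step 2 and value of joint cover below 0.03 rad and linear speed of hanger below 0.03 m/s and distance of hung_before from where it was at the start of the episode below 0.015 m); the robot touches nothing.
It fails at once if the wet blank touches something or is touched (contact force between hanger_blank and anything else above 0.5 N).
It fails at once if the cover is slammed: faster than 1.2 rad/s within 0.3 rad of its stops (value of joint cover below 0.3 rad and velocity of joint cover below -1.2 rad/s).
It fails at once if the other hanger is pushed along or off (distance of hung_before from where it was at the start of the episode above 0.015 m).
It fails at once if a bystander is shifted by more than 30 mm (distance of any of brush_bottle, masking_tape, lidded_jar, big_tin, pliers, bench_brush from where it was at the start of the episode above 0.03 m).
It also fails if it takes over 53 s, if anything falls off the work surface, if the arm or the gripper's body presses on something with over 40 N, if the wrist force passes 120 N, or if a joint passes its speed limit or range.

## Working session

There is one attempt and no reset: what is moved stays moved. The work goes in short steps, Python scripts to look and compute and a tool call to move; the robot and the scene stay as the last step left them, time stands still between calls to the robot, and variables do not carry over. Pictures are saved under pics/ and viewed, at most 10 in all, crops included, and the job is handed in when it is done.

Besides the shell and the picture viewer there is one more tool, called after "Emit:" as a command line: name --argument value ..., lists and objects as JSON in quotes. step_arm: Moves the arm, as the interface text tells. Its arguments: {"type":"object","properties":{"commands":{"type":"array"}},"required":["commands"]}

```bash
mkdir -p pics; ls
cat > h.py <<'E'
import numpy as np,cv2
from scipy.spatial.transform import Rotation as R
from scipy.optimize import least_squares
from bench import robot,eyes,models
def snap(n,save=None):
    o=robot.get_obs(); s=eyes.snapshot(n)
    if n=="wrist":
        T=np.eye(4);T[:3,:3]=rot(o);T[:3,3]=o["tool_pos"];C=T@np.array(s["tool_from_camera"])
        s["eye"]=C[:3,3];s["rotation"]=C[:3,:3]
    if save: cv2.imwrite("pics/"+save,s["color"][:,:,::-1])
    return s
def rot(o):
    return R.from_euler("xyz",o["ee_rot"]).as_matrix()
def ray(s,px):
    u=cv2.undistortPoints(np.array([[px]],float),np.array(s["camera_matrix"]),np.array(s["D"]))[0,0]
    d=np.array(s["rotation"])@np.array([u[0],-u[1],-1]);return np.array(s["eye"]),d/np.linalg.norm(d)
def atz(s,px,z):
    e,d=ray(s,px);return e+d*(z-e[2])/d[2]
def tri(rs):
    A=0;b=0
    for e,d in rs:
        P=np.eye(3)-np.outer(d,d);A=A+P;b=b+P@e
    x=np.linalg.solve(A,b);return x,[float(np.linalg.norm((np.eye(3)-np.outer(d,d))@(x-e))) for e,d in rs]
def proj(s,p):
    c=np.array(s["rotation"]).T@(np.array(p)-np.array(s["eye"]))
    return cv2.projectPoints(np.array([[c[0],-c[1],-c[2]]]),np.zeros(3),np.zeros(3),np.array(s["camera_matrix"]),np.array(s["D"]))[0][0,0]
E
cat > a.py <<'E'
from h import *
np.set_printoptions(precision=4,suppress=True)
o=robot.get_obs();print(o["tool_pos"],o["ee_rot"],o["width"])
S={n:snap(n,n+"0.png") for n in("scene","top")}
for n,s in S.items(): print(n,np.array(s["eye"]),np.array(s["rotation"]).round(3).tolist())
for q in "hanger hanger_grip hanger_blank drip_stand dry_rack rail_run_in index_clip cover_hinge cover_handle hung_before brush_bottle masking_tape lidded_jar big_tin pliers bench_brush".split():
    rs=[];out=q
    for n,s in S.items():
        t=models.tip_of(s,q)
        for k in t[:2]: out+=f" {n}:{np.round(k['xy'],1)} {k['confidence']:.2f}"
        if t: rs.append(ray(s,t[0]['xy']))
        if t: out+=f" z0:{atz(s,t[0]['xy'],0)[:2].round(3)}"
    if len(rs)==2: x,e=tri(rs); out+=f" => {x.round(4)} err {e[0]:.4f}"
    print(out)
E
python3 a.py
```

```text
pics
[0.1634 0.525  0.4035] [-3.1394 -0.0002  2.8398] 0.09407478059514608
scene [-0.1628 -0.6156  0.683 ] [1.067, -0.016, -0.846]
top [ 0.035  -0.259   0.9275] [0.658, -0.002, -1.131]Traceback (most recent call last):
  File "a.py", line 12, in <module>
    if t: out+=f" z0:{atz(s,t[0]['xy'],0)[:2].round(3)}"
                      ~~~^^^^^^^^^^^^^^^^
  File "h.py", line 18, in atz
    e,d=ray(s,px);return e+d*(z-e[2])/d[2]
                                      ~^^^
IndexError: invalid index to scalar variable.
```

```bash
sed -i 's/    if save: cv2/    else: s["rotation"]=R.from_euler("xyz",s["rotation"]).as_matrix()\n    if save: cv2/' h.py; python3 a.py
```

```text
[0.1634 0.5251 0.4038] [-3.1399 -0.0002  2.8399] 0.09418791645315226
scene [-0.1628 -0.6156  0.683 ] [[0.663, 0.352, -0.661], [-0.749, 0.331, -0.574], [0.016, 0.876, 0.483]]
top [ 0.035  -0.259   0.9275] [[0.426, 0.715, -0.554], [-0.905, 0.338, -0.259], [0.002, 0.611, 0.791]]
hanger scene:[395.4 224.4] 0.59 z0:[ 0.803 -0.075] top:[403.7 235.9] 0.87 z0:[ 0.668 -0.23 ] => [ 0.5283 -0.2331  0.1983] err 0.0044
hanger_grip scene:[387.6 248.2] 0.73 scene:[328.6 208.5] 0.47 z0:[ 0.68  -0.128] top:[396.3 256.7] 0.78 z0:[ 0.594 -0.232] => [ 0.5023 -0.234   0.1469] err 0.0031
hanger_blank scene:[226.8 233.4] 0.67 scene:[405.7 266.4] 0.63 z0:[0.415 0.268]
drip_stand scene:[392.9 291.1] 0.70 scene:[320.7 285.6] 0.47 z0:[ 0.537 -0.239] top:[392.4 275.3] 0.96 top:[243.  205.7] 0.58 z0:[ 0.535 -0.24 ] => [ 0.5345 -0.2401  0.002 ] err 0.0005
dry_rack scene:[270.7 219.3] 0.57 z0:[0.559 0.232] top:[245.7 205.2] 0.90 z0:[0.568 0.241] => [ 0.5749  0.2495 -0.0144] err 0.0011
rail_run_in scene:[311.1 186.1] 0.92 scene:[280.6 140.5] 0.71 z0:[0.815 0.297] top:[297.9 188.3] 0.65 z0:[0.695 0.128] => [0.5622 0
[... 599 characters left out ...]
 => [ 0.6453 -0.2118 -0.0019] err 0.0015
masking_tape scene:[321.1 288.1] 0.58 scene:[442.4 285.1] 0.45 z0:[ 0.425 -0.101] top:[325.7 288.2] 0.92 top:[435.6 257.8] 0.34 z0:[ 0.425 -0.094] => [ 0.431  -0.0933 -0.009 ] err 0.0023
lidded_jar scene:[444.5 284.9] 0.84 z0:[ 0.645 -0.324] top:[440.  256.4] 0.82 z0:[ 0.646 -0.341] => [ 0.6274 -0.3349  0.0207] err 0.0058
big_tin scene:[355.  226.6] 0.80 z0:[0.707 0.01 ]
pliers scene:[227.4 234.3] 0.64 z0:[0.414 0.263] top:[205.6 239.6] 0.82 top:[395.5 237.6] 0.48 z0:[0.414 0.279] => [ 0.4247  0.2868 -0.0173] err 0.0042
bench_brush scene:[330.6 210.5] 0.64 z0:[0.73  0.129] top:[299.6 179.3] 0.79 z0:[0.731 0.14 ] => [ 0.7431  0.1439 -0.0126] err 0.0028
```

View pics/scene0.png

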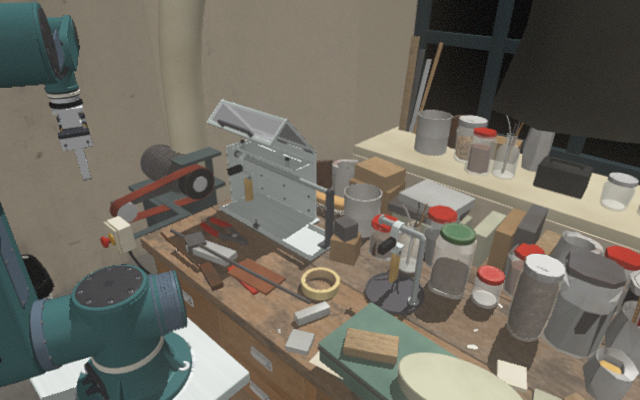

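View pics/top0.png

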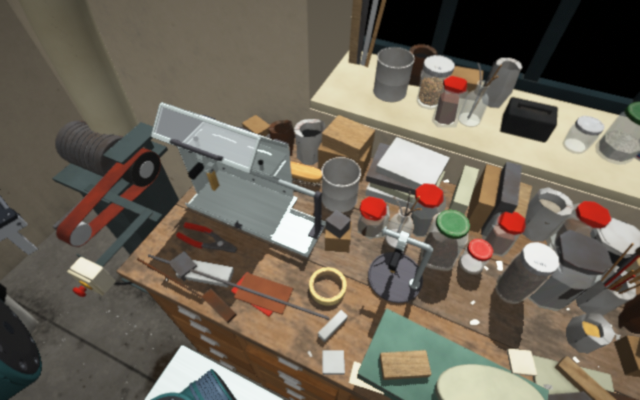

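```bash
cat >> h.py <<'E'
def tilt(yaw,deg):  # tool leaning back by deg, tool x toward -x of yaw frame
    a=np.radians(deg);z=np.array([np.sin(a),0,-np.cos(a)]);y=np.array([0,1.,0]);x=np.cross(y,z)
    return R.from_euler("z",yaw).as_matrix()@np.column_stack([x,y,z])
def plan(wps,g,start=None,vmax=55,wmax=.17):
    """wps: list of (TCP pos, Rmat, vmax mm/row or None); prints rows"""
    if start is None: o=robot.get_obs();p=np.array(o["tool_pos"]);M=rot(o)
    else: p,M=start
    rows=[]
    for q,N,v in wps:
        q=np.array(q);p0,M0=p.copy(),M.copy();w=R.from_matrix(M0.T@N).as_rotvec()
        n=int(np.ceil(max(np.linalg.norm(q-p0)*1000/(v or vmax),np.linalg.norm(w)/wmax,1)))
        for i in range(1,n+1):
            f=i/n
            t=p0+(q-p0)*f;Q=M0@R.from_rotvec(w*f).as_matrix()
            d=np.round(M.T@(t-p)*1000,1 if (v or 99)<30 else 0);r=np.round(R.from_matrix(M.T@Q).as_rotvec(),3)
            rows.append([float(k) for k in d]+[float(k) for k in r]+[g])
            p=p+M@d/1000;M=M@R.from_rotvec(r).as_matrix()
    print(len(rows));print("["+str([[int(k) if k==int(k) else k for k in r] for r in rows]).replace(" ","")+"]");return p,M
E
python3 - <<'E'
from h import *
np.set_printoptions(precision=4,suppress=True)
o=robot.get_obs();print(o["time"],o["wrist_force"]);s=snap("wrist");print(np.array(s["tool_from_camera"]))
S={n:snap(n) for n in("scene","top")}
for n,px in (("scene",(395.4,224.4)),("top",(403.7,235.9))): print(atz(S[n],px,.19))
for n,px in (("scene",(387.6,248.2)),("top",(396.3,256.7))): print(atz(S[n],px,.16))
N=tilt(0,40);z=N[:,2]
plan([([.32,.1,.44],tilt(0,20),None),(np.array([.502,-.235,.16])-.31*z,N,None)],94)
E
```

```text
1.85 [-0.496  -0.5412 -0.1466]
[[-0.0008  0.9741  0.2259  0.0652]
 [ 1.      0.0007  0.0005  0.    ]
 [ 0.0004  0.2259 -0.9741  0.0202]
 [ 0.      0.      0.      1.    ]]
[ 0.5346 -0.2252  0.19  ]
[ 0.5381 -0.2355  0.19  ]
[ 0.4826 -0.2422  0.16  ]
[ 0.4973 -0.2363  0.16  ]
16
[[[-31,-40,-4,-0.006,-0.038,-0.033,94],[-29,-41,-3,-0.006,-0.039,-0.033,94],[-28,-42,-2,-0.006,-0.038,-0.034,94],[-27,-42,-1,-0.005,-0.039,-0.033,94],[-26,-44,-1,-0.006,-0.038,-0.033,94],[-23,-44,0,-0.006,-0.039,-0.033,94],[-23,-46,1,-0.006,-0.038,-0.033,94],[-21,-46,1,-0.006,-0.039,-0.034,94],[-19,-46,2,-0.006,-0.038,-0.033,94],[4,-48,5,0,-0.05,0,94],[5,-48,4,0,-0.05,0,94],[5,-48,5,0,-0.05,0,94],[5,-48,4,0,-0.05,0,94],[5,-47,4,0,-0.05,0,94],[6,-48,3,0,-0.049,0,94],[5,-48,4,0.001,-0.05,0,94]]]
```

Emit:
step_arm --commands '[[[-31, -40, -4, -0.006, -0.038, -0.033, 94], [-29, -41, -3, -0.006, -0.039, -0.033, 94], [-28, -42, -2, -0.006, -0.038, -0.034, 94], [-27, -42, -1, -0.005, -0.039, -0.033, 94], [-26, -44, -1, -0.006, -0.038, -0.033, 94], [-23, -44, 0, -0.006, -0.039, -0.033, 94], [-23, -46, 1, -0.006, -0.038, -0.033, 94], [-21, -46, 1, -0.006, -0.039, -0.034, 94], [-19, -46, 2, -0.006, -0.038, -0.033, 94], [4, -48, 5, 0, -0.05, 0, 94], [5, -48, 4, 0, -0.05, 0, 94], [5, -48, 5, 0, -0.05, 0, 94], [5, -48, 4, 0, -0.05, 0, 94], [5, -47, 4, 0, -0.05, 0, 94], [6, -48, 3, 0, -0.049, 0, 94], [5, -48, 4, 0.001, -0.05, 0, 94], [0, 0, 0, 0, 0, 0, 94]]]'

```text
time: 4.12
tool_pos: [0.3136, -0.2253, 0.4036]
ee_rot: [3.14, 0.684, 3.119]
wrist_force: [-0.9, 1.4, -1.1]
width: 0.0937
finger_force: 0.0
```

Run:
```python
from h import *
np.set_printoptions(precision=4,suppress=True)
o=robot.get_obs();print(o["time"],o["tool_pos"],rot(o).tolist());s=snap("wrist","w1.png")
for q,z in (("hanger",.19),("hanger_grip",.16),("drip_stand",0),("hanger_blank",.035)):
    for k in models.tip_of(s,q)[:2]: print(q,np.round(k['xy'],1),round(k['confidence'],2),atz(s,k['xy'],z))
```

```text
4.125 [ 0.3136 -0.2253  0.4036] [[-0.7750127421987513, 0.021194361326692224, 0.6315900952972002], [0.017215285272908686, 0.9997746010303222, -0.012425018617023676], [-0.6317110758745212, 0.001243455915834829, -0.7752029221015883]]
hanger [313.5 237.1] 0.73 [ 0.5328 -0.237   0.19  ]
hanger_grip [314.3 189.1] 0.88 [ 0.4914 -0.235   0.16  ]
drip_stand [262.9 177.3] 0.7 [ 0.6426 -0.3327  0.    ]
drip_stand [318.5 125.6] 0.57 [ 0.5359 -0.2325  0.    ]
hanger_blank [317.7 140.2] 0.59 [ 0.5337 -0.2335  0.035 ]
```

View pics/w1.png

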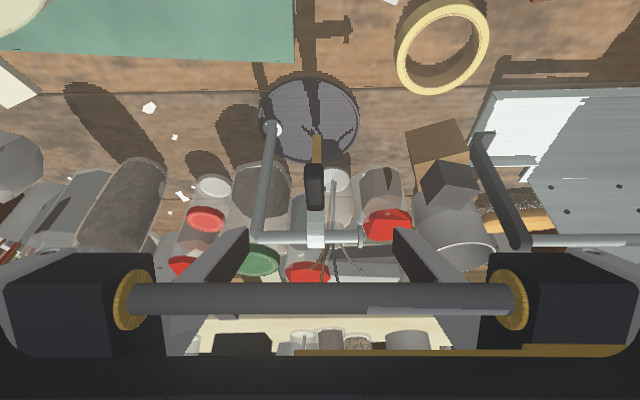

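Run:
```python
from h import *
np.set_printoptions(precision=4,suppress=True)
s=snap("wrist")
a,b=atz(s,(262,239),.19),atz(s,(358,238),.19);print(a,b,np.arctan2(-(b-a)[0],(b-a)[1]))
I=s["color"][150:260,240:380,::-1];cv2.imwrite("pics/w1c.png",cv2.resize(I,None,fx=5,fy=5,interpolation=cv2.INTER_CUBIC))
m=models.masks_of(s,"hanger_grip")
for k in m[:1]:
    print(k["confidence"],k["xy"],k["mask"].sum())
```

```text
[ 0.5391 -0.2879  0.19  ] [ 0.5384 -0.1865  0.19  ] 0.006719529508876396
0.86 [311.3, 195.3] 1923
```

View pics/w1c.png

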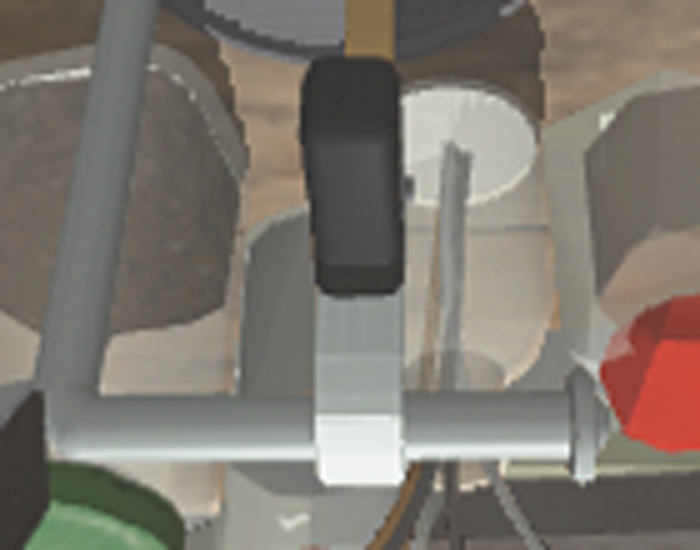

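Run:
```python
from h import *
np.set_printoptions(precision=4,suppress=True)
s=snap("wrist")
for px,z in (((260,235.6),.19),((352,235.4),.19),((357,235.6),.19),((312,236),.19),((312,229.5),.195),((310.8,180),.171),((311.8,203),.171)): print(px,atz(s,px,z))
o=robot.get_obs();print(o["tool_pos"],o["ee_rot"])
```

```text
(260, 235.6) [ 0.5324 -0.2889  0.19  ]
(352, 235.4) [ 0.5332 -0.1933  0.19  ]
(357, 235.6) [ 0.5337 -0.188   0.19  ]
(312, 236) [ 0.5339 -0.2348  0.19  ]
(312, 229.5) [ 0.5136 -0.234   0.195 ]
(310.8, 180) [ 0.4686 -0.2338  0.171 ]
(311.8, 203) [ 0.5023 -0.2342  0.171 ]
[ 0.3141 -0.2224  0.4046] [-3.14    0.6857  3.1272]
```

Emit:
step_arm --commands '[[[0, 30, 0, 0, 0, 0, 94], [0, 50, 0, 0, 0, 0, 94], [0, 50, 0, 0, 0, 0, 94], [0, 50, 0, 0, 0, 0, 94], [0, 50, 0, 0, 0, 0, 94], [0, 50, 0, 0, 0, 0, 94], [0, 40, 0, 0, 0, 0, 94], [0, 20, 0, 0, 0, 0, 94], [0, 0, 0, 0, 0, 0, 60], [0, 0, 0, 0, 0, 0, 50]]]'

```text
time: 5.78
tool_pos: [0.3196, 0.1164, 0.4041]
ee_rot: [-3.141, 0.685, 3.125]
wrist_force: [-0.2, 0.0, 0.3]
width: 0.0778
finger_force: 0.0
```

Run:
```python
from h import *
np.set_printoptions(precision=4,suppress=True)
o=robot.get_obs();print(o["time"],o["tool_pos"],o["ee_rot"]);s=snap("wrist","w2.png")
for q,z in (("dry_rack",0),("rail_run_in",.175),("index_clip",0),("cover_hinge",.2335),("hung_before",.175)):
    for k in models.tip_of(s,q)[:2]: print(q,np.round(k['xy'],1),round(k['confidence'],2),atz(s,k['xy'],z))
for k in models.masks_of(s,"index_clip")[:2]: print("mask",k["confidence"],k["xy"],k["mask"].sum())
o=robot.get_obs();print(o["time"],o["tool_pos"],o["ee_rot"])
```

```text
5.775 [0.3196 0.1164 0.4041] [-3.1409  0.6852  3.125 ]
dry_rack [408.7 141.5] 0.82 [0.5751 0.2468 0.    ]
rail_run_in [275.3 241.5] 0.75 [0.5744 0.0588 0.175 ]
hung_before [533.2 236.6] 0.91 [0.5679 0.3527 0.175 ]
hung_before [138.1 176.4] 0.21 [ 0.4621 -0.044   0.175 ]
6.125 [0.3199 0.116  0.4041] [-3.1412  0.6854  3.1229]
```

View pics/w2.png

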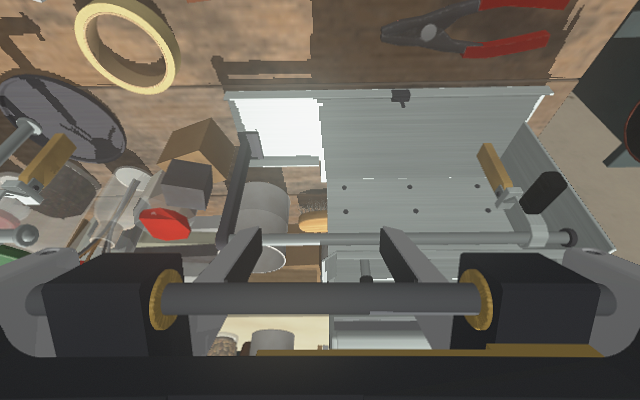

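Run:
```python
import cv2,numpy as np
I=cv2.imread("pics/w2.png")
f=lambda x,y,w,h:cv2.resize(I[y:y+h,x:x+w],None,fx=4,fy=4,interpolation=cv2.INTER_CUBIC)
A=np.hstack([f(220,215,100,65),f(480,215,100,65)]);B=np.hstack([f(360,80,100,40),f(220,80,100,40)])
cv2.imwrite("pics/w2c.png",np.vstack([A,B]))
```

```text
(no output)
```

View pics/w2c.png

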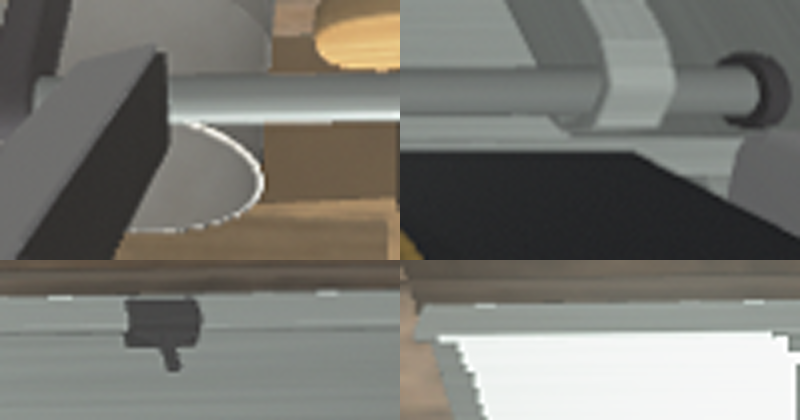

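Run:
```python
from h import *
np.set_printoptions(precision=4,suppress=True)
s=snap("wrist")
a,b=atz(s,(295,239.5),.175),atz(s,(505,237.8),.175);print(a,b,"yaw",np.arctan2(-(b-a)[0],(b-a)[1]))
for px,z in (((403.7,107),.043),((400.7,93),.022),((224,93),.022),((328,92.5),.022),((440,92),.022),((227.5,236),.187),((533.2,236.6),.187),((570,237.5),.175)): print(px,atz(s,px,z))
h=models.tip_of(s,"cover_handle");print([(k['xy'],k['confidence']) for k in h])
```

```text
[0.5707 0.0815 0.175 ] [0.571  0.3218 0.175 ] yaw -0.0015658907572109295
(403.7, 107) [0.4865 0.2124 0.043 ]
(400.7, 93) [0.4809 0.2112 0.022 ]
(224, 93) [ 0.4768 -0.0057  0.022 ]
(328, 92.5) [0.4784 0.122  0.022 ]
(440, 92) [0.4806 0.2589 0.022 ]
(227.5, 236) [0.542  0.0132 0.187 ]
(533.2, 236.6) [0.5489 0.3357 0.187 ]
(570, 237.5) [0.5715 0.3943 0.175 ]
[]
```

Run:
```python
from h import *
N=tilt(0,44);z=N[:,2];G=np.array([.495,-.2345,.16])
plan([(G-.30*z,N,50),(G-.26*z,N,40)],50)
```

```text
9
[[[5,-44,1,-0.002,-0.01,-0.002,50],[5,-44,0,-0.001,-0.011,-0.001,50],[5,-44,0,-0.002,-0.01,-0.002,50],[5,-44,1,-0.001,-0.01,-0.002,50],[5,-43,0,-0.002,-0.011,-0.001,50],[5,-44,0,-0.001,-0.01,-0.002,50],[6,-44,0,-0.002,-0.01,-0.002,50],[5,-44,0,-0.001,-0.011,-0.002,50],[0,0,40,0,0,0,50]]]
```

Emit:
step_arm --commands '[[[5, -44, 1, -0.002, -0.01, -0.002, 50], [5, -44, 0, -0.001, -0.011, -0.001, 50], [5, -44, 0, -0.002, -0.01, -0.002, 50], [5, -44, 1, -0.001, -0.01, -0.002, 50], [5, -43, 0, -0.002, -0.011, -0.001, 50], [5, -44, 0, -0.001, -0.01, -0.002, 50], [6, -44, 0, -0.002, -0.01, -0.002, 50], [5, -44, 0, -0.001, -0.011, -0.002, 50], [0, 0, 30, 0, 0, 0, 50], [0, 0, 10, 0, 0, 0, 50], [0, 0, 0, 0, 0, 0, 50]]]'

```text
time: 7.6
tool_pos: [0.3375, -0.2078, 0.3607]
ee_rot: [3.141, 0.739, 3.106]
wrist_force: [-0.2, 0.3, -0.8]
width: 0.0501
finger_force: 0.0
```

```bash
cat > b.py <<'E'
from h import *
import sys
np.set_printoptions(precision=4,suppress=True)
s=snap("wrist","w3.png")
for q,z in (("hanger",.19),("hanger_grip",.16)):
    for k in models.tip_of(s,q)[:1]: print(q,np.round(k['xy'],1),round(k['confidence'],2),atz(s,k['xy'],z))
o=robot.get_obs();print(o["time"],o["tool_pos"],o["ee_rot"]);p=np.array(o["tool_pos"]);print("grasp pt",p+.18*rot(o)[:,2], "rows to G:",rot(o).T@(np.array([.495,-.2345,.16])-p-.18*rot(o)[:,2])*1000)
N=tilt(0,44);print(R.from_matrix(rot(o).T@N).as_rotvec())
E
python3 b.py
```

```text
hanger [292.8 247.8] 0.97 [ 0.5301 -0.2388  0.19  ]
hanger_grip [293.1 196.4] 0.63 [ 0.4953 -0.2361  0.16  ]
7.75 [ 0.3373 -0.208   0.3624] [-3.1386  0.7413  3.1076]
grasp pt [ 0.4587 -0.2126  0.2296] rows to G: [ 19.7272 -20.3868  76.4127]
[-0.0263 -0.0267 -0.0247]
```

View pics/w3.png

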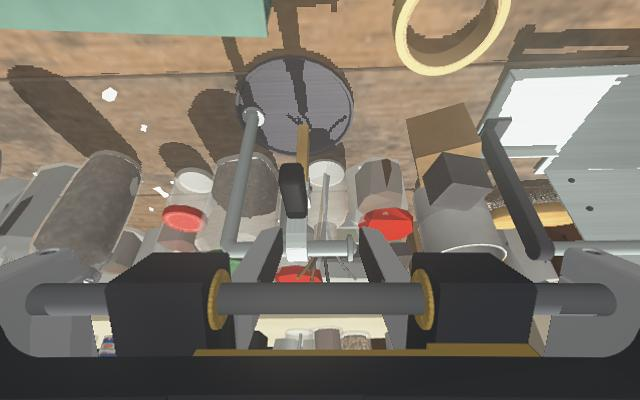

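Run:
```python
from h import *
N=tilt(0,44);z=N[:,2];G=np.array([.495,-.236,.16])
plan([(G-.255*z,N,10),(G-.20*z,N,14)],50)
```

```text
8
[[[6.6,-7.2,0.4,-0.007,-0.007,-0.006,50],[6.7,-7.1,0.3,-0.006,-0.006,-0.006,50],[6.6,-7.1,0.2,-0.007,-0.007,-0.007,50],[6.8,-7,0.2,-0.006,-0.007,-0.006,50],[0,0,13.7,0,0,0,50],[0,0,13.8,0,0,0,50],[0,0,13.7,0,0,0,50],[0,0,13.8,0,0,0,50]]]
```

Emit:
step_arm --commands '[[[6.6, -7.2, 0.4, -0.007, -0.007, -0.006, 50], [6.7, -7.1, 0.3, -0.006, -0.006, -0.006, 50], [6.6, -7.1, 0.2, -0.007, -0.007, -0.007, 50], [6.8, -7, 0.2, -0.006, -0.007, -0.006, 50], [0, 0, 13.7, 0, 0, 0, 50], [0, 0, 13.8, 0, 0, 0, 50], [0, 0, 13.7, 0, 0, 0, 50], [0, 0, 13.8, 0, 0, 0, 50], [0, 0, 0, 0, 0, 0, 50]]]'

```text
time: 8.88
tool_pos: [0.3751, -0.2122, 0.316]
ee_rot: [3.139, 0.737, 3.105]
wrist_force: [0.3, -0.6, -0.3]
width: 0.0501
finger_force: 0.0
```

```bash
python3 b.py
```

```text
hanger [292.7 284.1] 0.79 [ 0.5313 -0.2363  0.19  ]
hanger_grip [295.9 216.5] 0.56 [ 0.4931 -0.2315  0.16  ]
9.025 [ 0.3747 -0.2126  0.3179] [-3.14    0.7398  3.1068]
grasp pt [ 0.496  -0.2171  0.185 ] rows to G: [ 17.0994 -17.3483  18.2221]
[-0.0254 -0.0282 -0.0254]
```

Run:
```python
from h import *
o=robot.get_obs();print(o["time"],np.round(o["joint_positions"],3),np.round(o["qvel"],3),np.round(o["joint_torque"],1),o["tool_pos"],o["ee_rot"])
```

```text
9.025 [-0.819 -0.34   2.003  0.602  0.996 -2.563] [-0.004 -0.008 -0.005  0.004  0.    -0.001] [  0.3 -16.  -30.4   1.9  -1.4  -0. ] [ 0.37471374 -0.21264662  0.31792087] [-3.14004916  0.73975114  3.10678629]
```

Emit:
step_arm --commands '[[[0, -10, 0, 0, 0, 0, 50], [0, 0, 0, 0, 0, 0, 50]]]'

```text
time: 9.28
tool_pos: [0.3765, -0.2204, 0.3203]
ee_rot: [-3.139, 0.737, 3.102]
wrist_force: [-0.4, 0.2, 0.0]
width: 0.0502
finger_force: 0.0
```

Run:
```python
from h import *
np.set_printoptions(precision=4,suppress=True)
N=tilt(-.065,42);z=N[:,2];G=np.array([.495,-.235,.16])
plan([(G-.21*z,N,12),(G-.18*z,N,10)],50)
```

```text
6
[[[9.4,-3.2,-5.7,0.007,0.002,0.01,50],[9.3,-3.2,-5.6,0.008,0.002,0.009,50],[0,0,7.5,0,0,0,50],[0,0,7.5,0,0,0,50],[0,0,7.5,0,0,0,50],[0,0,7.5,0,0,0,50]]]
```

Emit:
step_arm --commands '[[[9.4, -3.2, -5.7, 0.007, 0.002, 0.01, 50], [9.3, -3.2, -5.6, 0.008, 0.002, 0.009, 50], [0, 0, 0, 0, 0, 0, 50]]]'

```text
time: 9.65
tool_pos: [0.3564, -0.2221, 0.3174]
ee_rot: [3.142, 0.728, 3.071]
wrist_force: [0.1, -0.7, 0.2]
width: 0.0498
finger_force: 0.0
```

```bash
cat >> b.py <<'E'
print(np.round(o["joint_positions"],3))
E
python3 b.py
```

```text
hanger [318.2 292.4] 0.86 [ 0.5287 -0.236   0.19  ]
hanger_grip [313.2 230.1] 0.9 [ 0.4904 -0.2366  0.16  ]
9.8 [ 0.3571 -0.2221  0.3176] [-3.1415  0.7285  3.0726]
grasp pt [ 0.4766 -0.2304  0.1833] rows to G: [ 1.6299 -2.8258 29.8057]
[-0.047  -0.0394 -0.0505]
[-0.868 -0.364  2.017  0.595  1.019 -2.566]
```

Emit:
step_arm --commands '[[[0.5, -0.8, 7.5, 0.003, 0, 0.004, 50], [0.5, -0.7, 7.5, 0.003, 0, 0.004, 50], [0.5, -0.7, 7.5, 0.003, 0, 0.004, 50], [0.3, -0.7, 7.5, 0.003, 0, 0.004, 50], [0, 0, 0, 0, 0, 0, 50]]]'

```text
time: 10.42
tool_pos: [0.3757, -0.2263, 0.293]
ee_rot: [3.138, 0.727, 3.051]
wrist_force: [-0.2, -0.3, -0.3]
width: 0.0498
finger_force: 0.0
```

```bash
python3 b.py
```

```text
hanger [328.2 320.1] 0.83 [ 0.5259 -0.2345  0.19  ]
10.575 [ 0.3756 -0.2264  0.2941] [3.1394 0.7284 3.0516]
grasp pt [ 0.4949 -0.2368  0.1597] rows to G: [-0.0532  2.3152 -0.289 ]
[-0.059  -0.0395 -0.066 ]
[-0.831 -0.3    2.021  0.596  0.933 -2.555]
```

View pics/w3.png

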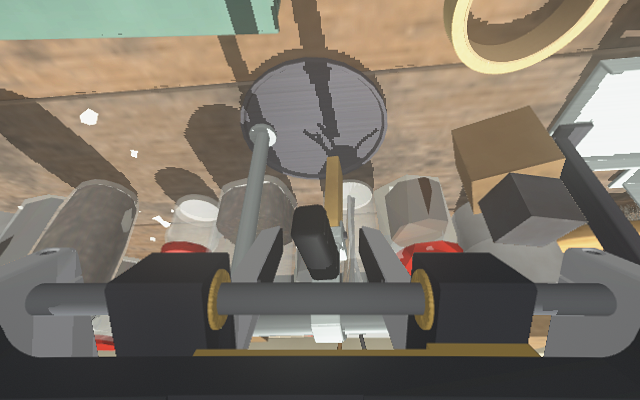

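Emit:
step_arm --commands '[[[0, 0, 0, 0, 0, 0, 25], [0, 0, 0, 0, 0, 0, 10], [0, 0, 0, 0, 0, 0, 0], [0, 0, 0, 0, 0, 0, 0], [0, 0, 0, 0, 0, 0, 0]]]'

```text
time: 11.2
tool_pos: [0.3756, -0.2264, 0.2941]
ee_rot: [3.139, 0.729, 3.052]
wrist_force: [-0.8, 0.9, 1.0]
width: 0.0181
finger_force: 29.9
```

```bash
cat > plan2.py <<'E'
from h import *
np.set_printoptions(precision=4,suppress=True)
o=robot.get_obs();M=rot(o);p=np.array(o["tool_pos"])
print(p,o["ee_rot"],o["width"],o["finger_force"],o["wrist_force"],np.round(o["joint_positions"],3))
h=np.array([np.cos(-.08),np.sin(-.08),0])
plan([(p+[0,0,.034],M,9),(p+[0,0,.034]-.06*h,M,20),(p+[0,.0,.09]-.06*h,M,20)],0)
E
python3 plan2.py
```

```text
[ 0.3756 -0.2264  0.2941] [3.1394 0.7286 3.0516] 0.018069534664930793 29.922171235084534 [-0.8345  0.8733  0.97  ] [-0.831 -0.3    2.021  0.597  0.933 -2.555]
10
[[[-5.7,0,-6.3,0,0,0,0],[-5.6,0,-6.4,0,0,0,0],[-5.7,0,-6.3,0,0,0,0],[-5.6,0.1,-6.4,0,0,0,0],[14.9,-0.2,-13.3,0,0,0,0],[14.9,-0.2,-13.3,0,0,0,0],[14.9,-0.2,-13.3,0,0,0,0],[-12.4,0,-13.9,0,0,0,0],[-12.4,0.1,-14,0,0,0,0],[-12.5,0,-13.9,0,0,0,0]]]
```

Emit:
step_arm --commands '[[[-2.8, 0, -3.1, 0, 0, 0, 0], [-5.6, 0, -6.4, 0, 0, 0, 0], [-5.7, 0, -6.3, 0, 0, 0, 0], [-5.6, 0, -6.4, 0, 0, 0, 0], [-2.9, 0, -3.2, 0, 0, 0, 0], [0, 0, 0, 0, 0, 0, 0]]]'

```text
time: 11.95
tool_pos: [0.3755, -0.2265, 0.3285]
ee_rot: [3.14, 0.729, 3.052]
wrist_force: [0.5, -0.2, -2.6]
width: 0.0176
finger_force: 29.9
```

```bash
cat > c.py <<'E'
from h import *
np.set_printoptions(precision=4,suppress=True)
o=robot.get_obs();print(o["time"],o["tool_pos"],o["ee_rot"],o["width"],o["finger_force"],o["wrist_force"],np.round(o["joint_positions"],3))
print("grasp",np.array(o["tool_pos"])+.18*rot(o)[:,2])
S={n:snap(n,n+"1.png") for n in("scene","top")}
C=[]
for n in S: C.append(cv2.imread("pics/"+n+"1.png")[180:330,330:480])
cv2.imwrite("pics/c1.png",cv2.resize(np.hstack(C),None,fx=2.6,fy=2.6,interpolation=cv2.INTER_CUBIC))
E
python3 c.py
```

```text
11.95 [ 0.3755 -0.2265  0.3285] [3.1402 0.7289 3.0521] 0.01763597890699934 29.91753727197647 [ 0.4898 -0.1856 -2.571 ] [-0.832 -0.329  1.971  0.567  0.998 -2.503]
grasp [ 0.495  -0.237   0.1942]
```

View pics/c1.png

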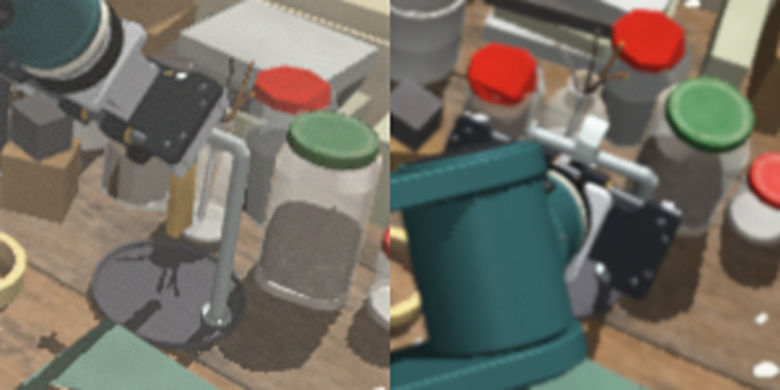

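Emit:
step_arm --commands '[[[5, 0, -4.5, 0, 0, 0, 0], [11.2, 0, -10, 0, 0, 0, 0], [11.2, 0, -10, 0, 0, 0, 0], [11.2, 0, -10, 0, 0, 0, 0], [7, 0, -6, 0, 0, 0, 0], [0, 0, 0, 0, 0, 0, 0]]]'

```text
time: 12.8
tool_pos: [0.3188, -0.2158, 0.3316]
ee_rot: [-3.142, 0.723, 3.045]
wrist_force: [0.7, -0.8, -1.3]
width: 0.0179
finger_force: 29.9
```

```bash
cat > d.py <<'E'
from h import *
np.set_printoptions(precision=4,suppress=True)
o=robot.get_obs();print(o["time"],o["tool_pos"],o["ee_rot"],o["width"],o["wrist_force"],np.round(o["joint_positions"],3))
M=rot(o);p=np.array(o["tool_pos"]);G=p+.18*M[:,2];print("grasp",G)
E
cat > e.py <<'E'
from d import *
Y=-.006;N=tilt(Y,43);z=N[:,2]
Rk=R.from_euler("z",Y).as_matrix();rail=np.array([.571,.244,0])
def T(x,y,zz): return rail+Rk@np.array([x-.038,y,zz-.030])-.18*z   # hanger origin at rack (x,y,zz) -> TCP
plan([(p+[0,.0,.06],M,25),(T(-.11,-.19,.26),N,35),(T(-.11,-.19,.215),N,15)],0)
E
python3 e.py
```

```text
12.8 [ 0.3188 -0.2158  0.3316] [-3.1415  0.7232  3.0446] 0.017932362657504 [ 0.7241 -0.8025 -1.2772] [-0.944 -0.469  2.054  0.588  1.105 -2.566]
grasp [ 0.4373 -0.2273  0.1966]
14
[[[-13.2,0,-15,0,0,0,0],[-13.3,0,-15,0,0,0,0],[-13.2,0,-15,0,0,0,0],[7,34,-1,-0.008,-0.003,-0.008,0],[6,33,-1,-0.007,-0.004,-0.009,0],[6,34,0,-0.008,-0.003,-0.008,0],[6,33,-1,-0.008,-0.004,-0.009,0],[6,34,0,-0.007,-0.003,-0.008,0],[5,34,1,-0.008,-0.003,-0.009,0],[5,34,0,-0.008,-0.004,-0.008,0],[5,34,1,-0.007,-0.003,-0.008,0],[10.3,-0.1,10.9,0,0,0,0],[10.3,-0.1,10.9,0,0,0,0],[10.3,-0.1,10.9,0,0,0,0]]]
```

Emit:
step_arm --commands '[[[-13.2, 0, -15, 0, 0, 0, 0], [-13.3, 0, -15, 0, 0, 0, 0], [-13.2, 10, -15, 0, 0, 0, 0], [7, 24, -1, -0.008, -0.003, -0.008, 0], [6, 33, -1, -0.007, -0.004, -0.009, 0], [6, 34, 0, -0.008, -0.003, -0.008, 0], [6, 33, -1, -0.008, -0.004, -0.009, 0], [6, 34, 0, -0.007, -0.003, -0.008, 0], [5, 34, 1, -0.008, -0.003, -0.009, 0], [5, 34, 0, -0.008, -0.004, -0.008, 0], [5, 22, 1, -0.007, -0.003, -0.008, 0], [0, 12, 0, 0, 0, 0, 0], [0, 0, 0, 0, 0, 0, 0]]]'

```text
time: 14.42
tool_pos: [0.308, 0.0566, 0.3638]
ee_rot: [3.139, 0.746, 3.137]
wrist_force: [-0.6, 0.1, -1.7]
width: 0.0179
finger_force: 30.0
```

```bash
cat > f.py <<'E'
from h import *
exec(open("e.py").read().split("plan(")[0])
s=snap("wrist","w5.png")
for q in ("hanger","hanger_grip","rail_run_in","hanger_blank"):
    for k in models.tip_of(s,q)[:2]: print(q,np.round(k['xy'],1),round(k['confidence'],2),atz(s,k['xy'],.175))
H=G+Rk@[.038,0,.03];print("hanger",H,"pred px",proj(s,H),"rack",Rk.T@(H-rail))
plan([(T(-.06,-.19,.208),N,15)],0)
E
python3 f.py
```

```text
14.425 [0.308  0.0566 0.3638] [3.1385 0.7457 3.1373] 0.017886446051216427 [-0.6008  0.1405 -1.7484] [ 0.    -0.745  2.132  0.     1.009 -1.568]
grasp [0.4301 0.0567 0.2316]
hanger [320.6 319.6] 0.9 [0.8585 0.0557 0.175 ]
hanger_grip [450.7 151.1] 0.68 [0.4051 0.1386 0.175 ]
hanger_grip [320.9 247.5] 0.65 [0.5425 0.0568 0.175 ]
rail_run_in [319.2 248.1] 0.33 [0.5439 0.0551 0.175 ]
hanger_blank [319.9 159.6] 0.71 [0.4123 0.0564 0.175 ]
hanger [0.4681 0.0564 0.2616] pred px [320.4728 319.5526] rack [-0.1017 -0.1882  0.2616]
5
[[[1.1,0.1,13.3,0,-0.001,0,0],[1.2,0.1,13.4,0,-0.001,-0.001,0],[1.2,0.1,13.3,0,-0.002,0,0],[1.2,0.1,13.4,0,-0.001,0,0],[1.2,0.1,13.3,0,-0.001,-0.001,0]]]
```

View pics/w5.png

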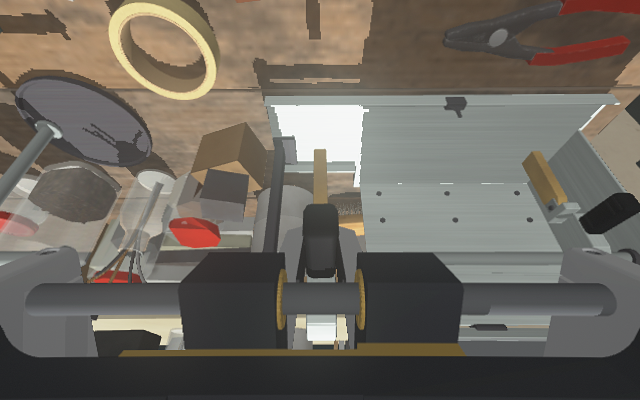

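Emit:
step_arm --commands '[[[1.1, 0.1, 13.3, 0, -0.001, 0, 0], [1.2, 0.1, 13.4, 0, -0.001, -0.001, 0], [1.2, 0.1, 13.3, 0, -0.002, 0, 0], [1.2, 0.1, 13.4, 0, -0.001, 0, 0], [1.2, 0.1, 13.3, 0, -0.001, -0.001, 0], [0, 0, 0, 0, 0, 0, 0]]]'

```text
time: 15.42
tool_pos: [0.349, 0.0555, 0.307]
ee_rot: [-3.142, 0.745, 3.137]
wrist_force: [0.4, -0.1, -1.7]
width: 0.0176
finger_force: 30.0
```

```bash
cat > f.py <<'E'
from h import *
exec(open("e.py").read().split("plan(")[0])
s=snap("wrist","w6.png")
H=G+Rk@[.038,0,.03];print("hanger",H,"rack",Rk.T@(H-rail))
for q,P in (("index_clip",0),("dry_rack",0)):
    for k in models.tip_of(s,q)[:2]: print(q,np.round(k['xy'],1),round(k['confidence'],2),atz(s,k['xy'],0))
m=models.masks_of(s,"index_clip")
for k in m[:2]: print("mask",k["confidence"],k["xy"],atz(s,k["xy"],.03))
print("pred clip tip px",proj(s,[.4865,.2124,.043]),"blank bottom",proj(s,H+Rk@[.0045,0,-.155]))
for k in models.tip_of(s,"hanger_blank")[:2]: print(k["xy"],k["confidence"])
plan([(T(-.0025,-.19,.207),N,12),(T(-.0025,-.19,.180),N,7)],0)
E
python3 f.py
```

```text
15.425 [0.349  0.0555 0.307 ] [-3.1416  0.7453  3.1365] 0.017614098657896572 [ 0.4171 -0.0773 -1.6858] [-0.002 -0.598  2.178 -0.003  0.816 -1.567]
grasp [0.4711 0.0549 0.1747]
hanger [0.5091 0.0547 0.2047] rack [-0.0608 -0.1897  0.2047]
dry_rack [477.3 154.2] 0.59 [ 0.5712  0.2444 -0.    ]
mask 0.65 [495.0, 105.3] [0.4787 0.2099 0.03  ]
mask 0.35 [278.4, 218.8] [ 0.6709 -0.0073  0.03  ]
pred clip tip px [498.4118 122.0256] blank bottom [320.5618 150.4338]
[317.8, 157.7] 0.83
9
[[[-8.3,-0.1,8,0,0,0,0],[-8.2,-0.1,8.1,0,0,0.001,0],[-8.3,-0.2,8,0.001,0,0,0],[-8.3,-0.1,8,0,0.001,0,0],[-8.3,-0.1,8,0,0,0,0],[4.6,0,4.9,0,0,0,0],[4.6,0,5,0,0,0,0],[4.6,0,4.9,0,0,0,0],[4.6,0,5,0,0,0,0]]]
```

Emit:
step_arm --commands '[[[-4, 0, 4, 0, 0, 0, 0], [-8.3, -0.1, 8, 0, 0, 0, 0], [-8.3, -0.1, 8, 0, 0, 0, 0], [-8.3, -0.2, 8, 0, 0, 0, 0], [-8.3, -0.1, 8, 0, 0, 0, 0], [-4, -0.1, 4, 0, 0, 0, 0], [0, 0, 0, 0, 0, 0, 0]]]'

```text
time: 16.55
tool_pos: [0.4067, 0.0551, 0.3078]
ee_rot: [-3.142, 0.749, 3.138]
wrist_force: [-0.4, 0.3, -2.0]
width: 0.0179
finger_force: 30.0
```

```bash
cat > g.py <<'E'
from h import *
exec(open("e.py").read().split("plan(")[0])
H=G+Rk@[.038,0,.03];print("hanger",H,"rack",Rk.T@(H-rail))
import sys
plan([(T(-.0025,-.19,float(sys.argv[1])),N,7)],0)
E
python3 g.py .178
```

```text
16.55 [0.4067 0.0551 0.3078] [-3.1415  0.7491  3.1376] 0.01785159589151984 [-0.388   0.2708 -1.9998] [-0.004 -0.427  2.083 -0.001  0.737 -1.57 ]
grasp [0.5293 0.0545 0.176 ]
hanger [0.5673 0.0543 0.206 ] rack [-0.0026 -0.1897  0.206 ]
5
[[[3.8,0,4.1,0,0,0,0],[3.9,0,4.1,0,-0.001,0.001,0],[3.8,0,4.1,0.001,0,0,0],[3.9,-0.1,4.1,0,0,0,0],[3.8,0,4.1,0,0,0,0]]]
```

Emit:
step_arm --commands '[[[3.8, 0, 4.1, 0, 0, 0, 0], [3.9, 0, 4.1, 0, 0, 0, 0], [3.8, 0, 4.1, 0, 0, 0, 0], [3.9, 0, 4.1, 0, 0, 0, 0], [3.8, 0, 4.1, 0, 0, 0, 0], [0, 0, 0, 0, 0, 0, 0]]]'

```text
time: 17.3
tool_pos: [0.4067, 0.0551, 0.2803]
ee_rot: [-3.142, 0.752, 3.137]
wrist_force: [4.3, -0.7, -2.5]
width: 0.0174
finger_force: 30.0
```

```bash
python3 g.py .175
```

```text
17.3 [0.4067 0.0551 0.2803] [-3.1416  0.7518  3.1375] 0.01742302014235792 [ 4.3125 -0.6975 -2.5078] [-0.004 -0.403  2.124 -0.     0.668 -1.57 ]
grasp [0.5296 0.0546 0.1488]
hanger [0.5676 0.0543 0.1788] rack [-0.0023 -0.1897  0.1788]
1
[[[2.5,-0.1,2.6,0.001,0.001,0.001,0]]]
```

Emit:
step_arm --commands '[[[-1.8, 0, 1.7, 0, 0, 0, 0], [0, 0, 0, 0, 0, 0, 0], [2.4, 0, 2.6, 0, 0, 0, 0], [0, 0, 0, 0, 0, 0, 0]]]'

```text
time: 17.8
tool_pos: [0.4089, 0.0551, 0.2765]
ee_rot: [3.142, 0.751, 3.138]
wrist_force: [2.7, -0.3, -2.1]
width: 0.0178
finger_force: 30.0
```

```bash
python3 g.py .175
```

```text
17.8 [0.4089 0.0551 0.2765] [3.1416 0.7508 3.1375] 0.017792022736520918 [ 2.7314 -0.287  -2.1154] [-0.004 -0.392  2.125 -0.001  0.657 -1.57 ]
grasp [0.5317 0.0546 0.1449]
hanger [0.5697 0.0543 0.1749] rack [-0.0001 -0.1897  0.1749]
1
[[[1.6,-0.1,-1.7,0.001,0,0.001,0]]]
```

Emit:
step_arm --commands '[[[-1.8, 0, 1.7, 0, 0, 0, 0], [0, 0, 0, 0, 0, 0, 0], [1.5, 0, 1.5, 0, 0, 0, 0], [0, 0, 0, 0, 0, 0, 0]]]'

```text
time: 18.3
tool_pos: [0.4116, 0.0551, 0.2751]
ee_rot: [-3.142, 0.753, 3.138]
wrist_force: [1.3, 0.2, 1.1]
width: 0.0177
finger_force: 30.0
```

```bash
python3 g.py .175
```

```text
18.3 [0.4116 0.0551 0.2751] [-3.1415  0.7527  3.1376] 0.017708077431875056 [1.3182 0.1603 1.1011] [-0.004 -0.383  2.123 -0.001  0.649 -1.57 ]
grasp [0.5346 0.0545 0.1438]
hanger [0.5726 0.0543 0.1738] rack [ 0.0028 -0.1897  0.1738]
1
[[[2.6,-0.1,-4.5,0.001,0.002,0.001,0]]]
```

Emit:
step_arm --commands '[[[0, 0, 0, 0, 0, 0, 0], [0, 6, 0, 0, 0, 0, 0], [0, 12, 0, 0, 0, 0, 0], [0, 12, 0, 0, 0, 0, 0], [0, 12, 0, 0, 0, 0, 0], [0, 12, 0, 0, 0, 0, 0], [0, 12, 0, 0, 0, 0, 0], [0, 6, 0, 0, 0, 0, 0], [0, 0, 0, 0, 0, 0, 0]]]'

```text
time: 19.42
tool_pos: [0.4118, 0.1277, 0.2751]
ee_rot: [3.141, 0.752, 3.138]
wrist_force: [2.0, -0.3, 3.2]
width: 0.0177
finger_force: 30.0
```

```bash
python3 g.py .175
```

```text
19.425 [0.4118 0.1277 0.2751] [3.1407 0.7524 3.1385] 0.017714548746288052 [ 1.9805 -0.3017  3.2303] [ 0.223 -0.325  2.084 -0.251  0.658 -1.204]
grasp [0.5348 0.1275 0.1437]
hanger [0.5728 0.1272 0.1737] rack [ 0.0025 -0.1167  0.1737]
11
[[[0.2,-6.6,-0.4,0,0,0,0],[0.3,-6.6,-0.4,0.001,0,0,0],[0.2,-6.6,-0.4,0,0.001,0.001,0],[0.2,-6.6,-0.5,0,0,0,0],[0.3,-6.7,-0.4,0,0,0,0],[0.2,-6.6,-0.4,0.001,0,0,0],[0.2,-6.6,-0.4,0,0,0,0],[0.2,-6.6,-0.4,0,0,0.001,0],[0.3,-6.6,-0.4,0,0.001,0,0],[0.2,-6.6,-0.4,0.001,0,0,0],[0.2,-6.6,-0.4,0,0,0,0]]]
```

Emit:
step_arm --commands '[[[-0.3, 6, -0.3, 0, 0, 0, 0], [0, 12, 0, 0, 0, 0, 0], [0, 12, 0, 0, 0, 0, 0], [0, 12, 0, 0, 0, 0, 0], [0, 12, 0, 0, 0, 0, 0], [0, 12, 0, 0, 0, 0, 0], [0, 12, 0, 0, 0, 0, 0], [0, 6, 0, 0, 0, 0, 0], [0, 0, 0, 0, 0, 0, 0]]]'

```text
time: 20.55
tool_pos: [0.4121, 0.2114, 0.2752]
ee_rot: [3.141, 0.751, 3.138]
wrist_force: [2.1, -0.6, 4.6]
width: 0.0178
finger_force: 30.0
```

```bash
cat > k.py <<'E'
from h import *
exec(open("e.py").read().split("plan(")[0])
s=snap("wrist","w7.png")
H=G+Rk@[.038,0,.03];print("hanger",H,"rack",Rk.T@(H-rail))
for k in models.masks_of(s,"index_clip")[:2]:
    ys,xs=np.nonzero(k["mask"]);i=ys.argmax() if len(ys) else 0
    print("mask",k["confidence"],k["xy"],len(ys),atz(s,k["xy"],.03),"tip",xs[ys>=ys.max()-1].mean(),ys.max(),atz(s,(xs[ys>=ys.max()-1].mean(),ys.max()),.043),"top",atz(s,(xs[ys<=ys.min()+2].mean(),ys.min()),.022))
for q,z in (("index_clip",0),("dry_rack",0),("hanger",.175),("cover_handle",.3),("hung_before",.175)):
    for k in models.tip_of(s,q)[:1]: print(q,np.round(k['xy'],1),round(k['confidence'],2),atz(s,k['xy'],z))
E
python3 k.py
```

```text
20.55 [0.4121 0.2114 0.2752] [3.1411 0.7514 3.1381] 0.017798707680901412 [ 2.1082 -0.6061  4.597 ] [ 0.449 -0.217  2.003 -0.473  0.713 -0.86 ]
grasp [0.5349 0.2111 0.1437]
hanger [0.5729 0.2109 0.1737] rack [ 0.0021 -0.0331  0.1737]
mask 0.76 [323.6, 55.3] 789 [0.4802 0.2133 0.03  ] tip 322.6 76 [0.4865 0.2126 0.043 ] top [0.4764 0.2126 0.022 ]
mask 0.56 [319.7, 175.4] 742 [0.6021 0.21   0.03  ] tip 320.0 203 [0.6323 0.2102 0.043 ] top [0.5732 0.2102 0.022 ]
hanger [316.5 319.4] 0.56 [0.5671 0.2084 0.175 ]
hung_before [547.5 320.9] 0.76 [0.5697 0.3527 0.175 ]
```

Emit:
step_arm --commands '[[[-0.5, 1.5, -0.5, 0, 0, 0, 0], [0, 0, 0, 0, 0, 0, 0], [0, 0, 0, 0, 0, 0, 25], [0, 0, 0, 0, 0, 0, 35], [0, 0, 0, 0, 0, 0, 45], [0, 0, 0, 0, 0, 0, 45], [0, 0, -8, 0, 0, 0, 45], [0, 0, -20, 0, 0, 0, 45], [0, 0, -30, 0, 0, 0, 45], [0, 0, -30, 0, 0, 0, 45], [0, 0, -20, 0, 0, 0, 45], [0, 0, 0, 0, 0, 0, 45]]]'

```text
time: 22.4
tool_pos: [0.3377, 0.2131, 0.3565]
ee_rot: [3.138, 0.754, 3.136]
wrist_force: [0.1, -0.1, -1.1]
width: 0.0452
finger_force: 0.0
```

```bash
cat >> k.py <<'E'
for k in models.masks_of(s,"hanger")[:2]: print("hm",k["confidence"],k["xy"])
for k in models.tip_of(s,"hanger_blank")[:2]: print("blank",k["xy"],k["confidence"],atz(s,k["xy"],.02))
S={n:snap(n) for n in("scene","top")};rs=[]
for n in S:
    t=models.tip_of(S[n],"cover_handle")
    if t: print(n,t[0]);rs.append(ray(S[n],t[0]["xy"]))
if len(rs)==2: print(tri(rs))
for a in (.8,.84,.88,.92,.96):
    P=rail+Rk@np.array([.075-.187*np.cos(a)-.072*np.sin(a),0,.2335+.187*np.sin(a)-.072*np.cos(a)]);print(a,P,[proj(S[n],P) for n in S])
E
python3 k.py
```

```text
22.4 [0.3377 0.2131 0.3565] [3.1381 0.7539 3.1364] 0.04519213268547322 [ 0.113  -0.1116 -1.0545] [ 0.559 -0.437  1.991 -0.457  0.966 -0.867]
grasp [0.4609 0.2131 0.2253]
hanger [0.4989 0.2129 0.2553] rack [-0.0719 -0.0316  0.2553]
mask 0.8 [322.0, 83.3] 329 [0.4804 0.215  0.03  ] tip 319.5 95 [0.4848 0.2124 0.043 ] top [0.4752 0.212  0.022 ]
mask 0.74 [317.8, 155.2] 306 [0.5855 0.2095 0.03  ] tip 319.0 175 [0.6108 0.2109 0.043 ] top [0.5677 0.211  0.022 ]
dry_rack [341.8 128.4] 0.66 [0.5663 0.2415 0.    ]
hanger [317.3 248.6] 0.83 [0.5649 0.2096 0.175 ]
cover_handle [342.3 129.8] 0.44 [0.3013 0.2131 0.3   ]
hung_before [456.  248.2] 0.72 [0.5648 0.3463 0.175 ]
hm 0.92 [318.0, 210.1]
hm 0.17 [320.0, 81.9]
blank [317.1, 146.3] 0.81 [0.5791 0.2086 0.02  ]
blank [315.3, 248.9] 0.71 [0.8975 0.2004 0.02  ]
scene {'xy': [234.7, 125.3], 'confidence': 0.82}
top {'xy': [194.8, 147.2], 'confidence': 0.85}
(array([0.4716, 0.2566, 0.3243]), [3.081719993896248e-05, 3.081719993885491e-05])
0.8 [0.4641 0.2446 0.3175] [array([235.4387, 129.4504]), array([197.9101, 153.1718])]
0.84 [0.4676 0.2446 0.3247] [array([236.2726, 126.5384]), array([198.0456, 149.8709])]
0.88 [0.4714 0.2446 0.3318] [array([237.1997, 123.6489]), array([198.277 , 146.5059])]
0.92 [0.4754 0.2446 0.3387] [array([238.2181, 120.7886]), array([198.6048, 143.0848])]
0.96 [0.4798 0.2445 0.3454] [array([239.3257, 117.9642]), array([199.0294, 139.616 ])]
```

```bash
cat > m.py <<'E'
from d import *
N=tilt(0,15);z=N[:,2];hx,hy=.646,.2445
def T(a,gap=.006): # tip above handle at cover angle a
    return np.array([hx-.187*np.cos(a)-.072*np.sin(a)+.001,hy,.2335+.187*np.sin(a)-.072*np.cos(a)+gap])-.199*z
if __name__=="__main__":
    plan([([.27,.22,.42],M,40),([.355,.2445,.585],N,50),(T(.86,.04),N,30)],0)
E
python3 m.py
```

```text
23.05 [0.3383 0.2129 0.3542] [-3.1412  0.7497  3.1377] 0.04531957597292215 [-0.2847  0.0908  0.0876] [ 0.558 -0.433  1.993 -0.457  0.966 -0.867]
grasp [0.461  0.2123 0.2225]
10
[[[2,2,-32,0,0,0,0],[1,3,-31,0,0,0,0],[2,2,-32,0,0,0,0],[-44,6,-16,-0.001,0.122,-0.001,0],[-41,6,-20,0,0.122,-0.001,0],[-38,6,-26,-0.001,0.122,-0.001,0],[-36,6,-30,0,0.122,-0.001,0],[-18,0,13,0,0,0,0],[-19,0,14,0,0,0,0],[-18,0,13,0,0,0,0]]]
```

Emit:
step_arm --commands '[[[2, 2, -32, 0, 0, 0, 40], [1, 3, -31, 0, 0, 0, 40], [2, 2, -32, 0, 0, 0, 30], [-44, 6, -16, -0.001, 0.122, -0.001, 0], [-41, 6, -20, 0, 0.122, -0.001, 0], [-38, 6, -26, -0.001, 0.122, -0.001, 0], [-36, 6, -30, 0, 0.122, -0.001, 0], [0, 0, 0, 0, 0, 0, 0]]]'

```text
time: 24.05
tool_pos: [0.3575, 0.2442, 0.5874]
ee_rot: [3.14, 0.266, 3.14]
wrist_force: [0.9, -0.6, -0.6]
width: 0.0003
finger_force: 0.0
```

```bash
cat > n.py <<'E'
from m import *
s=snap("wrist","w8.png")
for k in models.tip_of(s,"cover_handle")[:2]: print("handle",k,atz(s,k["xy"],.328))
for k in models.masks_of(s,"cover_handle")[:1]: print("mask",k["confidence"],k["xy"],k["mask"].sum())
for a in(.82,.86,.9): print(proj(s,T(a,0)+.199*z))
plan([(T(.86,.03),N,30)],0)
E
python3 n.py
```

```text
24.05 [0.3575 0.2442 0.5874] [3.1399 0.2657 3.1397] 0.00031549294819648314 [ 0.9119 -0.6387 -0.555 ] [ 0.513 -0.209  1.299 -0.132  1.816 -1.103]
grasp [0.4047 0.2444 0.4137]
handle {'xy': [333.3, 242.9], 'confidence': 0.9} [0.4607 0.2565 0.328 ]
mask 0.83 [386.9, 248.2] 6585
[320.6066 243.8303]
[320.6275 251.3435]
[320.6493 259.2443]
3
[[[-18,0,16,0,0,0,0],[-17,0,16,-0.001,-0.001,0.001,0],[-18,1,16,0,0,0,0]]]
```

Emit:
step_arm --commands '[[[-18, 1, 16, 0, 0, 0, 0], [-17, 2, 16, 0, 0, 0, 0], [-18, 2, 16, 0, 0, 0, 0], [0, 0, 0, 0, 0, 0, 0]]]'

```text
time: 24.7
tool_pos: [0.421, 0.2491, 0.549]
ee_rot: [-3.139, 0.257, 3.141]
wrist_force: [-0.7, -0.4, -0.2]
width: 0.0004
finger_force: 0.0
```

```bash
sed -i 's/hy=.646,.2445/hy=.647,.250/' m.py
cat > q.py <<'E'
from m import *
import sys
print("tip",p+.199*M[:,2])
A=[float(v) for v in sys.argv[2:]]
plan([(T(a,.006),N,float(sys.argv[1])) for a in A],0)
E
python3 q.py 10 .84 .78 .70 .62 .54
```

```text
24.7 [0.421  0.2491 0.549 ] [-3.1385  0.2566  3.1415] 0.0003508835502238829 [-0.745  -0.4085 -0.2493] [ 0.454 -0.106  1.288 -0.116  1.728 -1.148]
grasp [0.4667 0.2486 0.3749]
tip [0.4715 0.2485 0.3565]
11
[[[3.2,0.3,8.1,-0.001,-0.002,0,0],[3.1,0.3,8.2,-0.001,-0.001,0,0],[3.2,0.3,8.1,-0.001,-0.002,0,0],[3.9,0,4.6,0,0,0,0],[3.9,0,4.6,0,0,0,0],[4.7,0,6.5,0,0,0,0],[4.8,0,6.4,0,0,0,0],[4.2,0,6.8,0,0,0,0],[4.2,0,6.8,0,0,0,0],[3.7,0,7.1,0,0,0,0],[3.6,0,7.2,0,0,0,0]]]
```

Emit:
step_arm --commands '[[[3.2, 0, 8.1, 0, -0.002, 0, 0], [3.1, 0, 8.2, 0, -0.001, 0, 0], [3.2, 0, 8.1, 0, -0.002, 0, 0], [3.9, 0, 4.6, 0, 0, 0, 0], [3.9, 0, 4.6, 0, 0, 0, 0], [4.7, 0, 6.5, 0, 0, 0, 0], [4.8, 0, 6.4, 0, 0, 0, 0], [4.2, 0, 6.8, 0, 0, 0, 0], [4.2, 0, 6.8, 0, 0, 0, 0]]]'

```text
time: 25.82
tool_pos: [0.4005, 0.2491, 0.4843]
ee_rot: [-3.141, 0.266, -3.141]
wrist_force: [-2.2, 0.1, 2.1]
width: 0.0005
finger_force: 1.5
```

```bash
cat >> q.py <<'E'
rs=[]
for n in("scene","top"):
    s=snap(n)
    t=models.tip_of(s,"cover_handle")
    if t: print(n,t[0]["xy"],round(t[0]["confidence"],2));rs.append(ray(s,t[0]["xy"]))
if len(rs)==2: print(tri(rs))
E
python3 q.py 8 .54 .46 .38 .30
```

```text
25.825 [0.4005 0.2491 0.4843] [-3.1414  0.2663 -3.1408] 0.0005349841612718845 [-2.1823  0.1331  2.0943] [ 0.475 -0.166  1.469 -0.121  1.6   -1.115]
grasp [0.4479 0.2491 0.3107]
tip [0.4529 0.2491 0.2923]
11
[[[2.1,0.3,5.7,0,0.002,0,0],[2,0.3,5.8,0,0.001,0.001,0],[2.1,0.3,5.7,0,0.002,0,0],[2,0,4.9,0,0,0,0],[2.1,0,5,0,0,0,0],[2,0,4.9,0,0,0,0],[1.7,0,5.1,0,0,0,0],[1.6,0,5.1,0,0,0,0],[1.7,0,5.1,0,0,0,0],[1.8,0,7.8,0,0,0,0],[1.9,0,7.7,0,0,0,0]]]
scene [229.6, 141.4] 0.98
top [194.8, 164.7] 0.92
(array([0.4526, 0.2571, 0.284 ]), [0.0016441338672542772, 0.0016441338672543125])
```

```bash
sed -i 's/hy=.647/hy=.649/' m.py; python3 q.py 8 .54 .46 .38 .30 .22|sed -n 2,5p
```

```text
grasp [0.4488 0.2488 0.3108]
tip [0.4539 0.2488 0.2925]
15
[[[1.7,0.3,5.9,0,0.002,0,0],[1.6,0.4,5.8,0,0.002,0,0],[1.7,0.3,5.9,-0.001,0.002,0.001,0],[2,0,4.9,0,0,0,0],[2.1,0,5,0,0,0,0],[2,0,4.9,0,0,0,0],[1.7,0,5.1,0,0,0,0],[1.6,0,5.1,0,0,0,0],[1.7,0,5,0,0,0,0],[1.2,0,5.2,0,0,0,0],[1.3,0,5.2,0,0,0,0],[1.2,0,5.2,0,0,0,0],[0.8,0,5.3,0,0,0,0],[0.8,0,5.3,0,0,0,0],[0.8,0,5.3,0,0,0,0]]]
```

Emit:
step_arm --commands '[[[1.7, 0.3, 5.9, 0, 0.002, 0, 0], [1.6, 0.4, 5.8, 0, 0.002, 0, 0], [1.7, 0.3, 5.9, 0, 0.002, 0, 0], [2, 0, 4.9, 0, 0, 0, 0], [2.1, 0, 5, 0, 0, 0, 0], [2, 0, 4.9, 0, 0, 0, 0], [1.7, 0, 5.1, 0, 0, 0, 0], [1.6, 0, 5.1, 0, 0, 0, 0], [1.7, 0, 5, 0, 0, 0, 0], [1.2, 0, 5.2, 0, 0, 0, 0], [1.3, 0, 5.2, 0, 0, 0, 0], [1.2, 0, 5.2, 0, 0, 0, 0]]]'

```text
time: 27.72
tool_pos: [0.3981, 0.2499, 0.4185]
ee_rot: [-3.141, 0.261, -3.141]
wrist_force: [-1.4, 0.9, 0.6]
width: 0.0006
finger_force: 0.6
```

```bash
python3 q.py 7 .22 .14 .07 .02 -.01
```

```text
27.725 [0.3981 0.2499 0.4185] [-3.1413  0.2611 -3.1411] 0.0005730503463542864 [-1.3763  0.9069  0.6131] [ 0.478 -0.168  1.6   -0.12   1.478 -1.096]
grasp [0.4446 0.2499 0.2446]
tip [0.4495 0.2499 0.2262]
12
[[[0.7,0,5.4,0,0,0,0],[0.7,0,5.4,0,0,0,0],[0.7,0.1,5.4,0,-0.001,0.001,0],[0.4,0,5.3,0,0,0,0],[0.4,0,5.4,0,0,0,0],[0.4,0,5.3,0,0,0,0],[0,0,4.7,0,0,0,0],[0,0,4.7,0,0,0,0],[0,0,4.6,0,0,0,0],[-0.3,0,5,0,0,0,0],[-0.3,0,5,0,0,0,0],[-0.6,0,6,0,0,0,0]]]
scene [230.0, 164.5] 0.84
top [205.2, 185.7] 0.84
(array([0.4408, 0.2413, 0.2258]), [0.00610175768458494, 0.00610175768458494])
```

Emit:
step_arm --commands '[[[0.7, 0, 5.4, 0, 0, 0, 0], [0.7, 0, 5.4, 0, 0, 0, 0], [0.7, 0, 5.4, 0, 0, 0, 0], [0.4, 0, 5.3, 0, 0, 0, 0], [0.4, 0, 5.4, 0, 0, 0, 0], [0.4, 0, 5.3, 0, 0, 0, 0], [0, 0, 4.7, 0, 0, 0, 0], [0, 0, 4.7, 0, 0, 0, 0], [0, 0, 4.6, 0, 0, 0, 0]]]'

```text
time: 29.05
tool_pos: [0.4069, 0.2499, 0.3731]
ee_rot: [-3.141, 0.261, -3.141]
wrist_force: [-0.1, -0.0, 0.2]
width: 0.0003
finger_force: 0.5
```

```bash
python3 q.py 5 .02 0 -.03
```

```text
29.05 [0.4069 0.2499 0.3731] [-3.1411  0.2609 -3.1411] 0.0003422562517015744 [-0.0687 -0.016   0.1988] [ 0.469 -0.14   1.665 -0.119  1.384 -1.094]
grasp [0.4534 0.2498 0.1991]
tip [0.4583 0.2498 0.1808]
6
[[[-0.2,0,3.4,0,0,0,0],[-0.2,0.1,3.3,0,-0.001,0,0],[-0.2,0,3.4,0,0,0,0],[-0.4,0,4,0,0,0,0],[-0.4,0,3,0,0,0,0],[-0.3,0,2.9,0,0,0,0]]]
scene [236.6, 177.2] 0.61
top [205.1, 194.5] 0.57
(array([0.4559, 0.2556, 0.175 ]), [0.004335072968655439, 0.004335072968655452])
```

Emit:
step_arm --commands '[[[-0.2, 0, 3.4, 0, 0, 0, 0], [-0.2, 0, 3.3, 0, 0, 0, 0], [-0.2, 0, 3.4, 0, 0, 0, 0], [-0.4, 0, 3, 0, 0, 0, 0], [0, 0, 0, 0, 0, 0, 0]]]'

```text
time: 29.88
tool_pos: [0.4112, 0.2499, 0.3614]
ee_rot: [-3.141, 0.261, -3.141]
wrist_force: [-1.0, -0.2, 2.8]
width: 0.0006
finger_force: 1.6
```

Emit:
step_arm --commands '[[[-0.4, 0, 2, 0, 0, 0, 0], [0, 0, 0, 0, 0, 0, 0]]]'

```text
time: 30.12
tool_pos: [0.4115, 0.2499, 0.3611]
ee_rot: [3.141, 0.261, -3.141]
wrist_force: [-6.9, -1.5, 10.3]
width: 0.001
finger_force: 5.7
```

Emit:
step_arm --commands '[[[0, 0, 1.5, 0, 0, 0, 0], [0, 0, 0, 0, 0, 0, 0], [0, 0, 0, 0, 0, 0, 0], [0, 0, -5, 0, 0, 0, 0], [2, 0, -15, 0, 0, 0, 0], [5, 0, -30, 0, 0, 0, 0], [10, 0, -40, 0, 0, 0, 0], [10, 0, -40, 0, 0, 0, 0], [0, 0, -20, 0, 0, 0, 0], [0, 0, 0, 0, 0, 0, 0]]]'

```text
time: 31.38
tool_pos: [0.3472, 0.25, 0.4978]
ee_rot: [3.14, 0.265, -3.141]
wrist_force: [-0.0, 0.1, -0.4]
width: 0.0006
finger_force: 0.0
```

```bash
cat > r.py <<'E'
from m import *
rs={}
for n in("scene","top","wrist"):
    s=snap(n,n+"9.png")
    for q in("cover_handle","hanger","hung_before","index_clip"):
        t=models.tip_of(s,q)
        if t: print(n,q,np.round(t[0]["xy"],1),round(t[0]["confidence"],2));rs.setdefault(q,[]).append(ray(s,t[0]["xy"]))
    print([(a,proj(s,T(a,0)+.199*z).round(1)) for a in(0,.05,.1)])
for q in rs:
    if len(rs[q])>1: print(q,tri(rs[q]))
for k in models.masks_of(s,"hanger")[:3]: print(k["confidence"],k["xy"],atz(s,k["xy"],.15))
for k in models.masks_of(s,"index_clip")[:3]: print(k["confidence"],k["xy"],atz(s,k["xy"],.03))
E
python3 r.py
```

```text
31.375 [0.3472 0.25   0.4978] [ 3.1396  0.2649 -3.1411] 0.0005779333826236953 [-0.0492  0.0815 -0.4412] [ 0.538 -0.258  1.517 -0.133  1.652 -1.059]
grasp [0.3944 0.2504 0.3241]
scene cover_handle [236.  182.4] 0.79
[(0, array([238.7, 181.6])), (0.05, array([237.5, 179. ])), (0.1, array([236.4, 176.2]))]
top cover_handle [208.8 196.7] 0.68
top index_clip [209.3 196.6] 0.71
[(0, array([211.4, 195.8])), (0.05, array([209.8, 194.4])), (0.1, array([208.2, 192.9]))]
wrist cover_handle [327.7 211.1] 0.97
wrist index_clip [328.3 210.6] 0.4
[(0, array([320.8, 215.9])), (0.05, array([320.8, 217.5])), (0.1, array([320.8, 219.7]))]
cover_handle (array([0.4596, 0.2579, 0.157 ]), [0.0005112393315413702, 0.000956510707829395, 0.0006621111930779495])
index_clip (array([0.4624, 0.2591, 0.1521]), [0.0012167316134046808, 0.0012167316134046632])
```

```bash
python3 -c "
from bench import robot
print(robot.close_job())"
```

```text
the job is handed in; nothing more can be done
None
```

The job is handed in at about 32 s of the 53 s allowed. The hanger hangs on the rail about 2 mm from the pointer line, measured before closing; I could not check it afterwards through the closed cover. The cover is pushed down onto its stops and the arm is clear, but no verdict came back.

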